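# Set the wire-length gauge to its pointer

### The job

Two wire-length gauges stand on the jeweller's bench. On the one whose sliding stop has the tall rectangular block grip, slide the stop along its rail until the middle of the grip is level with the tip of the brass pointer on that gauge's scale, then let go. Leave the stop with the round knob where it is.

Things in the scene. Friction and masses are not known exactly. Their poses are not given: they have to be found in the camera images.
- gauge_a: The gauge to set, fixed to the bench: aluminium rail 255 mm long, 40 wide, 14 high, dark slot down its middle, ruled steel scale plate (34 wide, 6 high) along its +x edge, dark lip 21 high across its -y end. Origin on the bench under the rail's middle line, halfway along the stop's travel; y runs along the rail away from the lip (inner face at y = -134 mm), x across it to the scale, z up.
- block_stop_grip (a point): Centre, 40 mm above the bench, of the upright black block on the sliding stop: 28 mm across the rail (x), 20 along it (y), 42 tall, top 61 above the bench, white line across its top; steel foot below it 36 x 30 mm, top 19.5 above the bench. Axes as the gauge. Slides only along the gauge's y, 90 mm either side of its origin, 1.5 N friction, no spring, stays where left.
- block_stop_pointer_tip (a point): Tip of the brass pointer fixed on that gauge's scale plate: house-shaped, 18 mm wide along the rail, 25 long, 10 thick, corner towards the rail. The point is the tip's upper edge, 16 mm above the bench, 24 from the rail's middle line, clear of the stop. Axes as the gauge. The block's middle is to stand level with it; it lies 40 to 150 mm in +y from where the stop starts.
- round_stop_grip (a point): Stop of the other gauge, of the same make and size with its own brass pointer, beside the first on its left or right. Round black knob 28 mm across, 24 high, on a thin steel stem, top 61.5 mm above the bench; the point is on its axis 40 mm above the bench. y along its rail, x towards its scale. To be left alone.

How it is judged:
By the outcome, as a careful person would: the job done as asked, in the order asked, and still so for the second after the job is handed in, with the robot touching nothing.
It also fails if it takes over 34 s, if anything falls off the work surface, if the arm or the gripper's body presses on something with over 40 N, if the wrist force passes 120 N, or if a joint passes its speed limit or range.

### The arm

A 7-joint arm with a two-finger parallel gripper is mounted at the origin on the work surface. World frame = base frame: x ahead of the robot, y to its left, z up, the work surface at z = 0. Lengths are in m, angles in rad, forces in N, time in s.
With the tool pointing down it reaches from about 0.425 to 0.925 m from the base axis. Payload 6.8 kg.
Tool frame: the origin (TCP) lies midway between the tips of the shut fingers; the grasp point (between the pads) lies 19 mm behind it; z points along the fingers, y is the line along which they close (so a half turn about z gives the same grasp; the last joint's range is limited). The gripper opens to 85 mm and grips with 20 to 120 N. Pads are 22 mm wide; open, the fingers measure 114 mm over their backs; the gripper's body (76 mm by 85 mm) begins 54 mm behind the grasp point. The pads swing forward as they close: fully open they stand 13 mm farther back than shut.
Start: joints at [-1.399, 0.477, 0.022, 1.555, -0.011, 1.109, -0.083], TCP at [0.186, 0.649, 0.231] pointing down, gripper open.
Joint ranges: [-2.96, 2.96], [-0.34, 2.1], [-1.41, 1.46], [0.24, 2.44], [-1.37, 4.51], [0.17, 1.92], [-2.96, 2.96]. Speed limits (rad/s): [2.39, 2.39, 3.14, 3.14, 3.14, 3.14, 3.14].

### API

Orientations are given as a unit quaternion [w, x, y, z].
In Python, from station import * gives the robot as it stands. The module is installed in compiled form; this text tells all that it offers.
- The arm moves only by the shell command python3 -m jog 'ROWS' [OPENING] [FORCE]. ROWS is JSON, a list of rows, each an object of numbers: "x", "y", "z": the shift along the tool's x, y, z in m; "ax", "ay", "az": the turn, a rotation vector about the tool's x, y, z in rad. In form: [{"x": .., "y": .., "z": .., "ax": .., "ay": .., "az": ..}, ...]. A call has 1 to 12 rows; each row is the pose to reach, as a shift and turn from the pose commanded when the call began, along the tool's axes at that moment; what a row does not reach only later rows make up. A row lasts 1/10 s, in which the tool goes at most 50 mm and 8.59 degrees, less where a joint would pass 70% of its speed; a pose out of reach is approached as far as the arm can. A call with a gripper value outside its range is refused whole. OPENING is the opening, from 0 (shut) to 1 (fully open), set as the call begins (- or left out, the last holds). The fingers move at their own pace and stop on an object; FORCE is the grip in N (left out, the last holds). Time passes only in rows, so rows that repeat a pose let the fingers close. It gives the time, the measured TCP pose, the force, the opening and the grip force at its end, in the units of the state.
- get_obs(): the state, without advancing time (a new reading comes with each control period).
- read_camera(name): name is "scene" or "top"; returns the picture (384x512x3 uint8, red, green, blue); there is no depth.
- camera_params(name): a dict with "K" (3x3 intrinsics, pixels), "origin" and "attitude" of the camera in the world. Camera axes: x right, y up, looking along -z (the intrinsics and any distortion apply to the point x, -y, -z); pixel columns grow to the right and rows downward; lengths in m; the calibration is good to about 2 mm. A picture is of the moment at which its call begins. camera_params takes no time and is no camera call.
- hand_in(): hands the job in; it is judged then, once.
The state is a dict: "t": time; "q": joint angles; "joint_vel": joint speeds; "joint_torque": joint torques, N m; "eef_pos": TCP position; "tool_rot": TCP orientation; "contact_force": force on the tool from outside, world axes, zero at the start; "torque": the same for the moment, N m; "gripper_width": opening from 0.0 (shut) to 1.0 (fully open); "grasp_force": force on a finger pad.
Only numpy, scipy, OpenCV 4.12 (cv2) and the standard library are available. Lean on these libraries where they do the work, as an engineer would, in place of code of your own. Each camera call takes 0.05 s, during which the arm holds its last target. There are 200 camera calls.

## Working session

There is one attempt and no reset: what is moved stays moved. The work goes in short steps, Python scripts to look and compute and a shell command to move; the robot and the scene stay as the last step left them, time stands still between calls to the robot, and variables do not carry over. Pictures are saved under pics/ and viewed, at most 10 in all, crops included, and the job is handed in when it is done.

```bash
mkdir -p pics
python3 - <<'E'
from station import *
import cv2
for n in("scene","top"):
    cv2.imwrite(f"pics/{n}0.png",read_camera(n)[:,:,::-1]); p=camera_params(n); print(n,p)
o=get_obs(); print(o["t"],o["eef_pos"],o["tool_rot"],o["gripper_width"])
E
```

```text
scene {'K': array([[447.21591156,   0.        , 262.04210441],
       [  0.        , 447.21591156, 201.43168957],
       [  0.        ,   0.        ,   1.        ]]), 'origin': array([1.19214747, 0.1625106 , 0.54541402]), 'attitude': array([0.53678954, 0.26639672, 0.36691444, 0.711522  ])}
top {'K': array([[414.10067843,   0.        , 253.20008356],
       [  0.        , 414.10067843, 191.32997003],
       [  0.        ,   0.        ,   1.        ]]), 'origin': array([ 0.48793366, -0.04490499,  0.87951735]), 'attitude': array([ 0.71415466,  0.04584424, -0.02705628, -0.69796088])}
0.1 [0.1862323  0.64822439 0.23040642] [-6.49945223e-05  1.39411884e-01  9.90234115e-01 -8.48102476e-04] 0.9981062334902484
```

View pics/scene0.png

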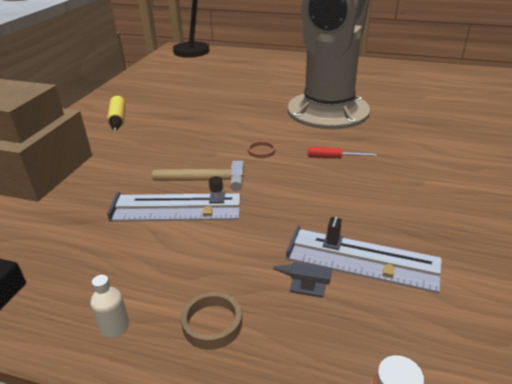

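View pics/top0.png

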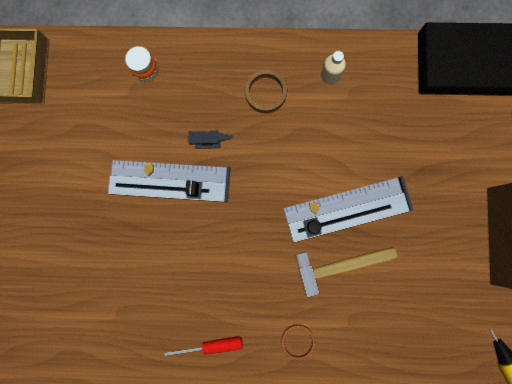

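The top view shows the block stop's gauge on the left, with the grip at about (193,188), the brass pointer at (149,170) and the lip at (227,184). The round knob's gauge is on the right, with the knob at (314,227). I'll crop in and measure.

```bash
cat > h.py <<'E'
from station import *
import cv2, numpy as np
from scipy.spatial.transform import Rotation as R
def ray(n,uv):
    p=camera_params(n);K=p["K"];q=p["attitude"]
    d=np.linalg.inv(K)@[uv[0],uv[1],1]; d=R.from_quat(np.r_[q[1:],q[0]]).apply(d*[1,-1,-1])
    return np.array(p["origin"]),d
def plane(n,uv,z):
    o,d=ray(n,uv); return o+d*(z-o[2])/d[2]
def proj(n,P):
    p=camera_params(n);q=p["attitude"]
    c=R.from_quat(np.r_[q[1:],q[0]]).inv().apply(np.array(P)-p["origin"])*[1,-1,-1]
    return (p["K"]@(c/c[2]))[:2]
E
python3 - <<'E'
from h import *
t=cv2.imread("pics/top0.png");s=cv2.imread("pics/scene0.png")
a=cv2.resize(t[150:210,100:240],None,fx=5.5,fy=5.5,interpolation=cv2.INTER_CUBIC)
b=cv2.resize(s[210:290,280:450],None,fx=4.5,fy=4.5,interpolation=cv2.INTER_CUBIC)
b=cv2.copyMakeBorder(b[:265],0,0,0,5,0) if 0 else b
a=a[:,:765] ; out=np.zeros((600,800,3),np.uint8)
a=cv2.resize(t[155:205,100:240],None,fx=5,fy=5,interpolation=cv2.INTER_CUBIC)
b=cv2.resize(s[212:290,285:445],None,fx=4,fy=4,interpolation=cv2.INTER_CUBIC)
out[:a.shape[0],:a.shape[1]]=a; out[260:260+b.shape[0],:b.shape[1]]=b
cv2.imwrite("pics/crop1.png",out)
for n,im,roi in(("top",t,(100,155,140,50)),("scene",s,(285,212,160,78))):
    x,y,w,h=roi;c=im[y:y+h,x:x+w];H=cv2.cvtColor(c,cv2.COLOR_BGR2HSV)
    m=cv2.inRange(H,(12,90,110),(32,255,255))
    k,l,st,ce=cv2.connectedComponentsWithStats(m)
    for i in range(1,k):
        if st[i,4]>15 and st[i,4]<400: print(n,"brass",st[i]+[x,y,0,0,0],ce[i]+[x,y])
E
```

```text
top brass [144 164   9  11  77] [148.07792208 168.36363636]
scene brass [384 264  10  13 100] [388.35 269.75]
scene brass [285 274   7  16  87] [287.43678161 281.85057471]
```

View pics/crop1.png

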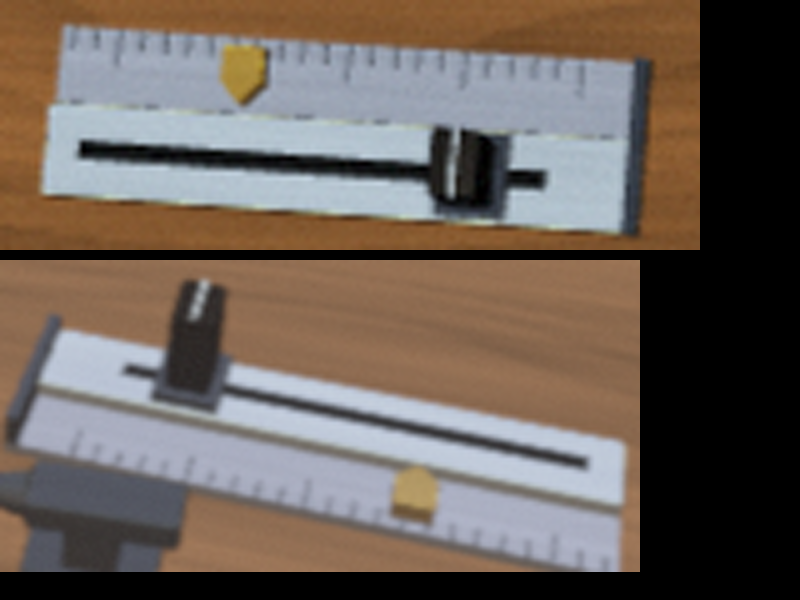

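The crop shows the pointer tip at top px (148.6,176) and scene px (389.5,263.5). The white line's centre is at top (190.8,187.7) and scene (334.8,221.8). The slot ends are at top (116,184.8) and (209,191).

```bash
cat >> h.py <<'E'
def tri(ut,us):
    (o1,d1),(o2,d2)=ray("top",ut),ray("scene",us)
    d1/=np.linalg.norm(d1);d2/=np.linalg.norm(d2)
    s=np.linalg.lstsq(np.c_[d1,-d2],o2-o1,rcond=None)[0]
    a,b=o1+s[0]*d1,o2+s[1]*d2; return (a+b)/2,np.linalg.norm(a-b)
E
python3 - <<'E'
from h import *
np.set_printoptions(precision=4,suppress=True)
print("tip",tri((148.6,176),(389.5,263.5)),plane("top",(148.6,176),.016),plane("scene",(389.5,263.5),.016))
print("blk",tri((190.8,187.7),(334.8,221.8)),plane("top",(190.8,187.7),.061),plane("scene",(334.8,221.8),.061))
A=plane("top",(116,184.8),.014);B=plane("top",(209,191),.014)
C=plane("scene",(285+588/4,212+203/4),.014);D=plane("scene",(285+125/4,212+110/4),.014)
print(A,B,C,D)
for P,Q in((A,B),(C,D)): print("dir",np.degrees(np.arctan2(*(P-Q)[:2])), np.linalg.norm(P-Q))
# lower rail edge z=14 
P=plane("top",(100+42/5,155+194/5),.014);Q=plane("top",(100+618/5,155+232/5),.014);print("edge",P,Q,np.degrees(np.arctan2(*(P-Q)[:2])),np.linalg.norm(P-Q))
P=plane("scene",(285+70/4,212+72/4),.014);Q=plane("scene",(285+626/4,212+183/4),.014);print("edge scene",P,Q,np.degrees(np.arctan2(*(Q-P)[:2])))
u=(A-B)/np.linalg.norm(A-B)
T=plane("top",(148.6,176),.016);G=plane("top",(190.8,187.7),.061)
print("along",(T-G)@u)
T=plane("scene",(389.5,263.5),.016);G=plane("scene",(334.8,221.8),.061);print("along scene",(T-G)@u)
o=get_obs();q=o["tool_rot"];print(R.from_quat(np.r_[q[1:],q[0]]).as_matrix())
E
```

```text
tip (array([0.6054, 0.2052, 0.0104]), np.float64(0.003842669109575291)) [0.6049 0.2016 0.016 ] [0.6108 0.2066 0.016 ]
blk (array([0.5771, 0.1046, 0.0579]), np.float64(0.0026071573449207098)) [0.577  0.1027 0.061 ] [0.5805 0.1062 0.061 ]
[0.5849 0.2709 0.014 ] [0.576  0.0724 0.014 ] [0.5877 0.2753 0.014 ] [0.5806 0.0765 0.014 ]
dir 2.582409512954614 0.19870606002183744
dir 2.0360440936114066 0.1988688068473409
edge [0.5654 0.286  0.014 ] [0.5547 0.0409 0.014 ] 2.5006785237505134 0.24538718849125216
edge scene [0.561 0.047 0.014] [0.5707 0.2909 0.014 ] 2.2771077926677927
along 0.10004234523938084
along scene 0.10166916745646055
[[-0.9611  0.2761 -0.0004]
 [ 0.2761  0.9611 -0.0017]
 [-0.0001 -0.0017 -1.    ]]
```

```bash
python3 -m jog '[{"x":-0.527,"y":-0.414,"z":0.05,"az":-0.238},{"x":-0.527,"y":-0.414,"z":0.05,"az":-0.238},{"x":-0.527,"y":-0.414,"z":0.05,"az":-0.238},{"x":-0.527,"y":-0.414,"z":0.05,"az":-0.238},{"x":-0.527,"y":-0.414,"z":0.05,"az":-0.238},{"x":-0.527,"y":-0.414,"z":0.05,"az":-0.238},{"x":-0.527,"y":-0.414,"z":0.05,"az":-0.238},{"x":-0.527,"y":-0.414,"z":0.05,"az":-0.238},{"x":-0.527,"y":-0.414,"z":0.05,"az":-0.238},{"x":-0.527,"y":-0.414,"z":0.05,"az":-0.238},{"x":-0.527,"y":-0.414,"z":0.05,"az":-0.238},{"x":-0.527,"y":-0.414,"z":0.05,"az":-0.238}]' 1 30
cat > where.py <<'E'
from h import *
import sys
np.set_printoptions(precision=4,suppress=True)
o=get_obs();q=o["tool_rot"];M=R.from_quat(np.r_[q[1:],q[0]]).as_matrix()
print(o["t"],o["eef_pos"],"tooly",M[:,1],"toolz",M[:,2],o["contact_force"],o["gripper_width"],o["grasp_force"])
if len(sys.argv)>3: print("to go tool:",M.T@(np.array(sys.argv[1:4],float)-o["eef_pos"]),"az",-(np.arctan2(M[0,1],M[1,1])-np.radians(2.4)))
E
python3 where.py 0.578 0.1045 0.13
```

```text
0.1 [0.1862 0.6482 0.2304] tooly [ 0.2761  0.9611 -0.0017] toolz [-0.0004 -0.0017 -1.    ] [-0.2337  0.2599 -0.1587] 0.9981062334902484 0.0
to go tool: [-0.5267 -0.4143  0.1012] az -0.23784723898451582validation failed for argument at $[0]...
```

```bash
python3 -m jog '[{"x":-0.527,"y":-0.414,"z":0.05,"ax":0,"ay":0,"az":-0.238},{"x":-0.527,"y":-0.414,"z":0.05,"ax":0,"ay":0,"az":-0.238},{"x":-0.527,"y":-0.414,"z":0.05,"ax":0,"ay":0,"az":-0.238},{"x":-0.527,"y":-0.414,"z":0.05,"ax":0,"ay":0,"az":-0.238},{"x":-0.527,"y":-0.414,"z":0.05,"ax":0,"ay":0,"az":-0.238},{"x":-0.527,"y":-0.414,"z":0.05,"ax":0,"ay":0,"az":-0.238},{"x":-0.527,"y":-0.414,"z":0.05,"ax":0,"ay":0,"az":-0.238},{"x":-0.527,"y":-0.414,"z":0.05,"ax":0,"ay":0,"az":-0.238},{"x":-0.527,"y":-0.414,"z":0.05,"ax":0,"ay":0,"az":-0.238},{"x":-0.527,"y":-0.414,"z":0.05,"ax":0,"ay":0,"az":-0.238},{"x":-0.527,"y":-0.414,"z":0.05,"ax":0,"ay":0,"az":-0.238},{"x":-0.527,"y":-0.414,"z":0.05,"ax":0,"ay":0,"az":-0.238}]' 1 30
python3 where.py 0.578 0.1045 0.13
```

```text
t: 1.3
eef_pos: [0.5372, 0.1618, 0.1864]
tool_rot: [-0.0, 0.021, 1.0, -0.0]
contact_force: [0.8, 0.1, 0.1]
gripper_width: 1.001
grasp_force: 0.0
1.3 [0.5372 0.1618 0.1864] tooly [ 0.0415  0.9991 -0.    ] toolz [-0.0003 -0.     -1.    ] [0.783  0.0786 0.1325] 1.0008835520856305 0.0
to go tool: [-0.0432 -0.0555  0.0564] az 0.00040148804753442624
```

```bash
python3 -m jog '[{"x":-0.022,"y":-0.028,"z":0.028,"ax":0,"ay":0,"az":0},{"x":-0.043,"y":-0.055,"z":0.056,"ax":0,"ay":0,"az":0},{"x":-0.043,"y":-0.055,"z":0.056,"ax":0,"ay":0,"az":0},{"x":-0.043,"y":-0.055,"z":0.056,"ax":0,"ay":0,"az":0},{"x":-0.043,"y":-0.055,"z":0.056,"ax":0,"ay":0,"az":0}]' 1 30
python3 where.py 0.578 0.1045 0.027
python3 - <<'E'
from h import *
s=read_camera("scene");cv2.imwrite("pics/s1.png",cv2.resize(s[100:300,240:470],None,fx=2.6,fy=2.6)[:,:,::-1])
E
```

```text
t: 1.8
eef_pos: [0.577, 0.1083, 0.1311]
tool_rot: [0.0, 0.02, 1.0, 0.0]
contact_force: [0.4, 0.6, -0.3]
gripper_width: 0.996
grasp_force: 0.0
1.8 [0.577  0.1083 0.1311] tooly [0.0402 0.9992 0.0009] toolz [ 0.0002  0.0009 -1.    ] [ 0.4136  0.5768 -0.2883] 0.9961977043097097 0.0
to go tool: [-0.0012 -0.0038  0.1041] az 0.0016650595164396306
```

View pics/s1.png

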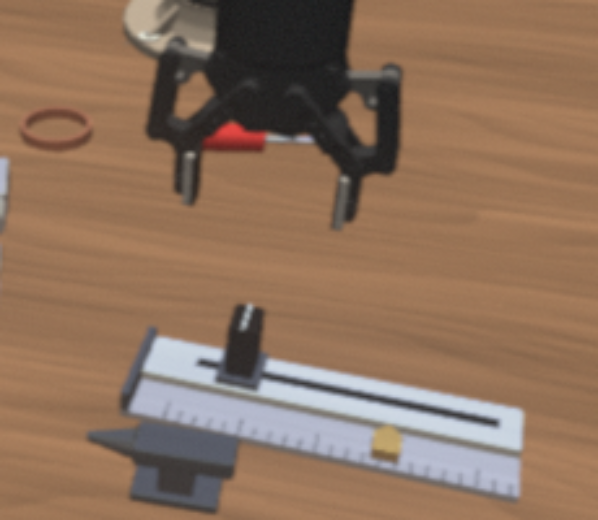

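The fingers straddle the block along the rail, with pad tips at crop px (188,200) and (340,225) and the block top at (247,315). I'll descend and grip.

```bash
python3 -m jog '[{"x":-0.001,"y":-0.004,"z":0.03,"ax":0,"ay":0,"az":0},{"x":-0.001,"y":-0.004,"z":0.06,"ax":0,"ay":0,"az":0},{"x":-0.001,"y":-0.004,"z":0.085,"ax":0,"ay":0,"az":0},{"x":-0.001,"y":-0.004,"z":0.101,"ax":0,"ay":0,"az":0},{"x":-0.001,"y":-0.004,"z":0.101,"ax":0,"ay":0,"az":0},{"x":-0.001,"y":-0.004,"z":0.101,"ax":0,"ay":0,"az":0}]' 1 30
python3 -m jog '[{"x":0,"y":0,"z":0,"ax":0,"ay":0,"az":0},{"x":0,"y":0,"z":0,"ax":0,"ay":0,"az":0},{"x":0,"y":0,"z":0,"ax":0,"ay":0,"az":0},{"x":0,"y":0,"z":0,"ax":0,"ay":0,"az":0},{"x":0,"y":0,"z":0,"ax":0,"ay":0,"az":0},{"x":0,"y":0,"z":0,"ax":0,"ay":0,"az":0},{"x":0,"y":0,"z":0,"ax":0,"ay":0,"az":0},{"x":0,"y":0,"z":0,"ax":0,"ay":0,"az":0},{"x":0,"y":0,"z":0,"ax":0,"ay":0,"az":0},{"x":0,"y":0,"z":0,"ax":0,"ay":0,"az":0}]' 0 30
python3 where.py 0.578 0.1045 0.027
python3 - <<'E'
from h import *
s=read_camera("scene");cv2.imwrite("pics/s2.png",cv2.resize(s[140:300,270:450],None,fx=3.3,fy=3.3)[:,:,::-1])
E
```

```text
t: 2.45
eef_pos: [0.5785, 0.1035, 0.0305]
tool_rot: [0.0, 0.02, 1.0, 0.0]
contact_force: [-0.6, -0.4, 0.8]
gripper_width: 1.001
grasp_force: 0.0
t: 3.45
eef_pos: [0.5783, 0.103, 0.0301]
tool_rot: [0.0, 0.021, 1.0, 0.0]
contact_force: [-0.3, 0.5, 6.1]
gripper_width: 0.229
grasp_force: 34.6
3.45 [0.5783 0.103  0.0301] tooly [0.0418 0.9991 0.0004] toolz [ 0.0004  0.0004 -1.    ] [-0.3213  0.4621  6.0629] 0.22850834995412542 34.6158367395401
to go tool: [0.0003 0.0015 0.0031] az 0.0001089753898775303
```

View pics/s2.png

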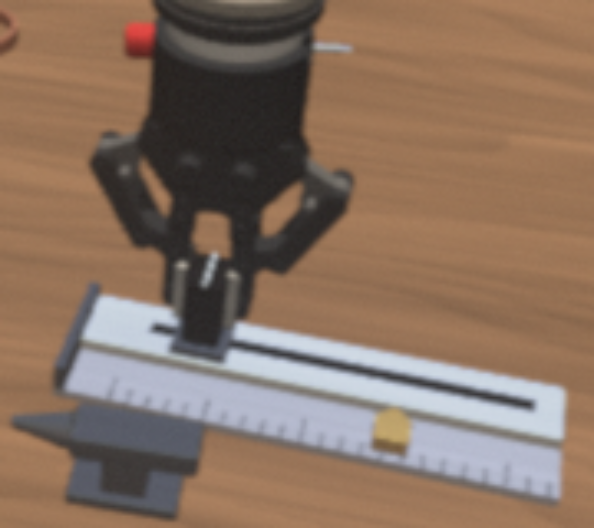

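The block is gripped (0.229 of 85 mm ≈ 20 mm). I'll slide about 100 mm, then check.

```bash
python3 -m jog '[{"x":0,"y":0.015,"z":0,"ax":0,"ay":0,"az":0},{"x":0,"y":0.035,"z":0,"ax":0,"ay":0,"az":0},{"x":0,"y":0.055,"z":0,"ax":0,"ay":0,"az":0},{"x":0,"y":0.075,"z":0,"ax":0,"ay":0,"az":0},{"x":0,"y":0.09,"z":0,"ax":0,"ay":0,"az":0},{"x":0,"y":0.1,"z":0,"ax":0,"ay":0,"az":0},{"x":0,"y":0.1,"z":0,"ax":0,"ay":0,"az":0},{"x":0,"y":0.1,"z":0,"ax":0,"ay":0,"az":0},{"x":0,"y":0.1,"z":0,"ax":0,"ay":0,"az":0}]' 0 30
python3 where.py
# release, lift out (measure unobstructed afterwards)
python3 -m jog '[{"x":0,"y":0,"z":0,"ax":0,"ay":0,"az":0},{"x":0,"y":0,"z":0,"ax":0,"ay":0,"az":0},{"x":0,"y":0,"z":0,"ax":0,"ay":0,"az":0},{"x":0,"y":0,"z":0,"ax":0,"ay":0,"az":0},{"x":0,"y":0,"z":0,"ax":0,"ay":0,"az":0},{"x":0,"y":0,"z":-0.04,"ax":0,"ay":0,"az":0},{"x":0,"y":0,"z":-0.08,"ax":0,"ay":0,"az":0},{"x":0.08,"y":0,"z":-0.1,"ax":0,"ay":0,"az":0},{"x":0.12,"y":0,"z":-0.12,"ax":0,"ay":0,"az":0},{"x":0.12,"y":0,"z":-0.16,"ax":0,"ay":0,"az":0},{"x":0.12,"y":0,"z":-0.16,"ax":0,"ay":0,"az":0}]' 1 30
python3 - <<'E'
from h import *
t=np.mean([read_camera("top").astype(float) for _ in range(4)],0).astype(np.uint8)[:,:,::-1];s=np.mean([read_camera("scene").astype(float) for _ in range(4)],0).astype(np.uint8)[:,:,::-1]
cv2.imwrite("pics/t3f.png",t);cv2.imwrite("pics/s3f.png",s)
out=np.zeros((560,800,3),np.uint8)
out[:250,:700]=cv2.resize(t[155:205,100:240],None,fx=5,fy=5,interpolation=cv2.INTER_CUBIC)
out[252:252+300,:640]=cv2.resize(s[215:275,330:458],None,fx=5,fy=5,interpolation=cv2.INTER_CUBIC)
cv2.imwrite("pics/crop3.png",out)
E
```

```text
t: 4.4
eef_pos: [0.5826, 0.2029, 0.0301]
tool_rot: [0.0, 0.021, 1.0, 0.0]
contact_force: [-1.1, 1.7, 5.4]
gripper_width: 0.231
grasp_force: 34.6
4.4 [0.5826 0.2029 0.0301] tooly [0.0419 0.9991 0.0009] toolz [ 0.0009  0.0008 -1.    ] [-1.0549  1.7042  5.427 ] 0.23080112567650674 34.64004993438721
t: 5.5
eef_pos: [0.4615, 0.2091, 0.1937]
tool_rot: [0.002, 0.02, 1.0, 0.002]
contact_force: [1.4, -0.9, 0.5]
gripper_width: 1.002
grasp_force: 0.0
```

View pics/crop3.png

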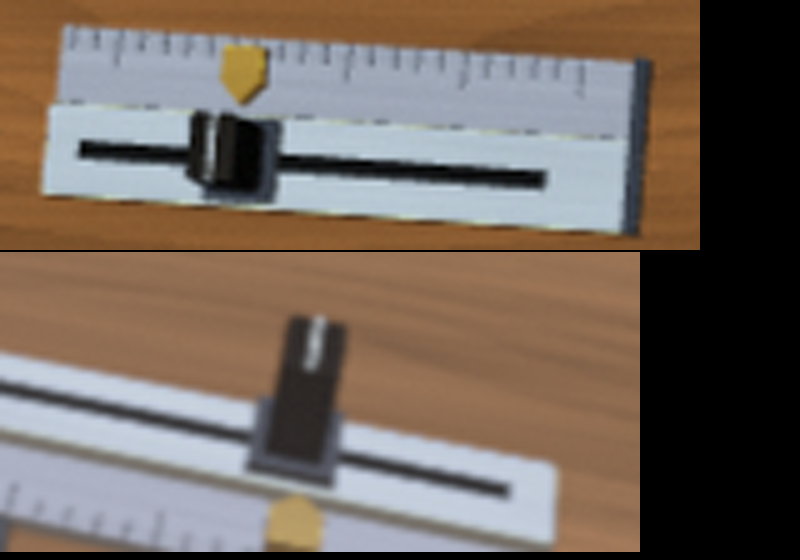

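The pointer tip is at crop (243,105) in the top view and (297,495) in the scene view. The white line is centred at (210,148) top and (315,343) scene. I'll measure both with masks.

```bash
cat > meas.py <<'E'
from h import *
import sys
np.set_printoptions(precision=4,suppress=True)
k=sys.argv[1]; u=np.array([np.sin(np.radians(2.4)),np.cos(np.radians(2.4)),0]);v=np.array([u[1],-u[0],0])
def big(n,r):
    im=cv2.imread(f"pics/{n[0]}{k}f.png");x,y,w,h=r
    return cv2.resize(im[y:y+h,x:x+w],None,fx=8,fy=8,interpolation=cv2.INTER_CUBIC)
def uv(p,r): return (np.asarray(p,float)+.5)/8-.5+np.array(r[:2])
# rois: brass, white line
for n,rb,rl in(("top",(138,160,22,20),(137,176,12,15)),("scene",(378,258,24,20),(386,226,12,15))):
    H=cv2.cvtColor(big(n,rb),cv2.COLOR_BGR2HSV);m=cv2.inRange(H,(12,110,100),(32,255,255))
    C=max(cv2.findContours(m,0,1)[0],key=cv2.contourArea)[:,0]
    P=np.array([plane(n,uv(p,rb),.016) for p in C]); a=P@u;b=P@v
    e=b<b.min()+.0015
    print(n,"brass along width %.4f mid %.4f tip %.4f len %.4f"%(np.ptp(a),(a.max()+a.min())/2,a[e].mean(),np.ptp(b)))
    g=cv2.cvtColor(big(n,rl),cv2.COLOR_BGR2GRAY)
    m=cv2.inRange(g,115,255)
    N,l,st,c=cv2.connectedComponentsWithStats(m)
    for i in range(1,N):
        x,y,w,h,A=st[i]; edge=x==0 or y==0 or x+w==m.shape[1] or y+h==m.shape[0]
        if A<150: continue
        ys,xs=np.where(l==i);L=np.array([plane(n,uv(p,rl),.061) for p in zip(xs,ys)])
        print("  line px",uv(c[i],rl),"edge" if edge else "","along %.4f ptp %.4f across-len %.4f"%((L@u).mean(),np.ptp(L@u),np.ptp(L@v)))
E
python3 meas.py 3
```

```text
top brass along width 0.0184 mid 0.2288 tip 0.2288 len 0.0239
  line px [141.524  177.2928] edge along 0.2277 ptp 0.0244 across-len 0.0179
  line px [141.764  183.4543]  along 0.2261 ptp 0.0033 across-len 0.0182
scene brass along width 0.0134 mid 0.2317 tip 0.2314 len 0.0282Traceback (most recent call last):
  File "meas.py", line 22, in <module>
    ys,xs=np.where(l==i);L=np.array([plane(n,uv(p,rl),.061) for p in zip(xs,ys)])
                                     ~~~~~^^^^^^^^^^^^^^^^^
  File "h.py", line 9, in plane
    o,d=ray(n,uv); return o+d*(z-o[2])/d[2]
        ~~~^^^^^^
  File "h.py", line 5, in ray
    p=camera_params(n);K=p["K"];q=p["attitude"]
ValueError: time passes only in moves, steps and waits
```

```bash
sed -i 's/^import cv2, numpy as np/import cv2, numpy as np, functools\ncamera_params=functools.lru_cache(camera_params)/' h.py
sed -i 's/(386,226,12,15)/(386,227,13,14)/' meas.py; python3 meas.py 3; python3 where.py
python3 - <<'E'
from h import *
u=np.array([np.sin(np.radians(2.4)),np.cos(np.radians(2.4)),0])
for n,p in(("top",(142.6,178.6)),("top",(141,190.6)),("scene",(330+319/5,215+66/5)),("scene",(330+310/5,215+116/5))):
    P=plane(n,p,.061);print(n,P,P@u)
# block width edges at top, rear edge and front
E
```

```text
top brass along width 0.0184 mid 0.2288 tip 0.2288 len 0.0239
  line px [141.524  177.2928] edge along 0.2277 ptp 0.0244 across-len 0.0179
  line px [141.764  183.4543]  along 0.2261 ptp 0.0033 across-len 0.0182
scene brass along width 0.0134 mid 0.2317 tip 0.2314 len 0.0282
  line px [392.7669 231.7171] edge along 0.2276 ptp 0.0046 across-len 0.0311
5.9 [0.4624 0.2072 0.1884] tooly [ 0.0427  0.9991 -0.0015] toolz [-0.0017 -0.0015 -1.    ] [-0.0938 -0.5108 -0.512 ] 1.0009740948893262 0.0
top [0.59331461 0.20063067 0.061     ] 0.22530012199193253
top [0.56903712 0.2025958  0.061     ] 0.22624689066119422
scene [0.57147946 0.20460878 0.061     ] 0.22836037585947347
scene [0.5985955  0.20315991 0.061     ] 0.22804828041640676
```

Both cameras put the stop about 3.1 mm short, so the TCP should end at y ≈ 0.206. I'll go back, re-grip there and correct.

```bash
python3 where.py 0.5827 0.206 0.12
```

```text
5.9 [0.4624 0.2072 0.1884] tooly [ 0.0427  0.9991 -0.0015] toolz [-0.0017 -0.0015 -1.    ] [-0.0938 -0.5108 -0.512 ] 1.0009740948893262 0.0
to go tool: [-0.1204  0.0041  0.0682] az -0.0007763554861007077
```

```bash
python3 -m jog '[{"x":-0.04,"y":0.0,"z":0,"ax":0,"ay":0,"az":0},{"x":-0.08,"y":0.003,"z":0.03,"ax":0,"ay":0,"az":0},{"x":-0.12,"y":0.003,"z":0.06,"ax":0,"ay":0,"az":0},{"x":-0.12,"y":0.003,"z":0.07,"ax":0,"ay":0,"az":0},{"x":-0.12,"y":0.003,"z":0.07,"ax":0,"ay":0,"az":0},{"x":-0.12,"y":0.003,"z":0.11,"ax":0,"ay":0,"az":0},{"x":-0.12,"y":0.003,"z":0.145,"ax":0,"ay":0,"az":0},{"x":-0.12,"y":0.003,"z":0.16,"ax":0,"ay":0,"az":0},{"x":-0.12,"y":0.003,"z":0.16,"ax":0,"ay":0,"az":0},{"x":-0.12,"y":0.003,"z":0.16,"ax":0,"ay":0,"az":0}]' 1 30
python3 where.py 0.5827 0.206 0.03
```

```text
t: 6.9
eef_pos: [0.583, 0.2062, 0.0312]
tool_rot: [0.001, 0.021, 1.0, 0.0]
contact_force: [-0.0, 0.4, -0.2]
gripper_width: 1.0
grasp_force: 0.0
6.9 [0.583  0.2062 0.0312] tooly [0.0417 0.9991 0.0009] toolz [ 0.0014  0.0008 -1.    ] [-0.0411  0.3771 -0.1751] 1.0004542713867475 0.0
to go tool: [ 0.0003 -0.0002  0.0012] az 0.00021578548391557734
```

```bash
python3 -m jog '[{"x":0,"y":0,"z":0,"ax":0,"ay":0,"az":0},{"x":0,"y":0,"z":0,"ax":0,"ay":0,"az":0},{"x":0,"y":0,"z":0,"ax":0,"ay":0,"az":0},{"x":0,"y":0,"z":0,"ax":0,"ay":0,"az":0},{"x":0,"y":0,"z":0,"ax":0,"ay":0,"az":0},{"x":0,"y":0,"z":0,"ax":0,"ay":0,"az":0},{"x":0,"y":0,"z":0,"ax":0,"ay":0,"az":0},{"x":0,"y":0,"z":0,"ax":0,"ay":0,"az":0},{"x":0,"y":0,"z":0,"ax":0,"ay":0,"az":0},{"x":0,"y":0,"z":0,"ax":0,"ay":0,"az":0}]' 0 30
python3 where.py 0.5827 0.206 0.03
python3 -m jog '[{"x":0,"y":0,"z":0,"ax":0,"ay":0,"az":0},{"x":0,"y":0,"z":0,"ax":0,"ay":0,"az":0},{"x":0,"y":0,"z":0,"ax":0,"ay":0,"az":0},{"x":0,"y":0,"z":0,"ax":0,"ay":0,"az":0},{"x":0,"y":0,"z":0,"ax":0,"ay":0,"az":0},{"x":0,"y":0,"z":-0.04,"ax":0,"ay":0,"az":0},{"x":0,"y":0,"z":-0.08,"ax":0,"ay":0,"az":0},{"x":0.08,"y":0,"z":-0.1,"ax":0,"ay":0,"az":0},{"x":0.12,"y":0,"z":-0.12,"ax":0,"ay":0,"az":0},{"x":0.12,"y":0,"z":-0.16,"ax":0,"ay":0,"az":0},{"x":0.12,"y":0,"z":-0.16,"ax":0,"ay":0,"az":0}]' 1 30
python3 - <<'E'
from h import *
t=np.mean([read_camera("top").astype(float) for _ in range(4)],0).astype(np.uint8)[:,:,::-1];s=np.mean([read_camera("scene").astype(float) for _ in range(4)],0).astype(np.uint8)[:,:,::-1]
cv2.imwrite("pics/t4f.png",t);cv2.imwrite("pics/s4f.png",s)
out=np.zeros((560,800,3),np.uint8)
out[:250,:700]=cv2.resize(t[155:205,100:240],None,fx=5,fy=5,interpolation=cv2.INTER_CUBIC)
out[252:252+300,:640]=cv2.resize(s[215:275,330:458],None,fx=5,fy=5,interpolation=cv2.INTER_CUBIC)
cv2.imwrite("pics/crop4.png",out)
E
python3 meas.py 4
```

```text
t: 7.9
eef_pos: [0.5825, 0.2056, 0.0301]
tool_rot: [0.0, 0.021, 1.0, 0.0]
contact_force: [-1.5, -0.7, 6.2]
gripper_width: 0.224
grasp_force: 34.5
7.9 [0.5825 0.2056 0.0301] tooly [0.042  0.9991 0.0001] toolz [ 0.0003  0.0001 -1.    ] [-1.4983 -0.73    6.2242] 0.22445604986069456 34.4502192735672
to go tool: [-0.0001  0.0004  0.0001] az -0.00015837521456919107
t: 9.0
eef_pos: [0.4616, 0.2121, 0.1937]
tool_rot: [0.002, 0.02, 1.0, 0.002]
contact_force: [1.3, 0.6, -0.3]
gripper_width: 1.001
grasp_force: 0.0
top brass along width 0.0184 mid 0.2288 tip 0.2288 len 0.0239
  line px [142.4453 177.8144] edge along 0.2258 ptp 0.0245 across-len 0.0199
  line px [139.8411 188.3739] edge along 0.2290 ptp 0.0028 across-len 0.0094
scene brass along width 0.0134 mid 0.2317 tip 0.2311 len 0.0281
  line px [394.454  231.7591] edge along 0.2303 ptp 0.0078 across-len 0.0333
  line px [385.8268 234.4589] edge along 0.2174 ptp 0.0021 across-len 0.0134
```

View pics/crop4.png

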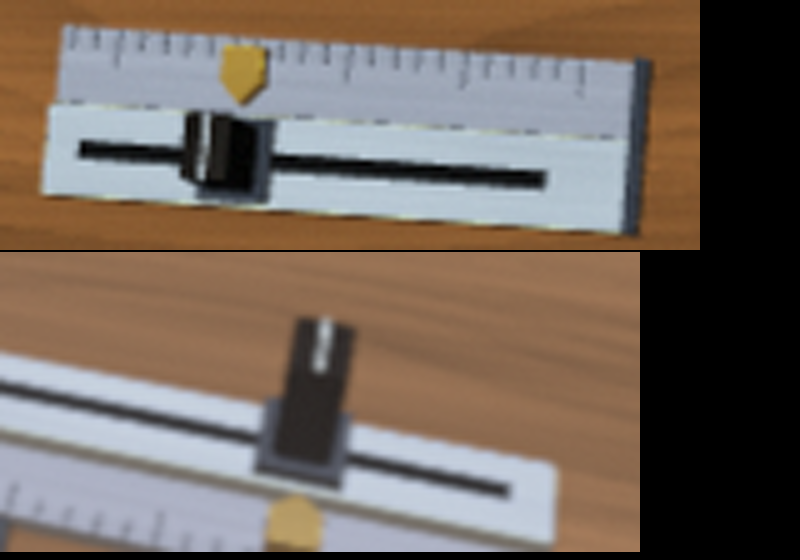

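The white line is now at crop (204,148) top and (323,345) scene. As a low-parallax check I'll use the foot's front edge in the scene view, (255,468) to (343,485).

Run:
```python
from h import *
u=np.array([np.sin(np.radians(2.4)),np.cos(np.radians(2.4)),0])
f=lambda n,x,y,z,c:(plane(n,(c[0]+x/5-.4,c[1]+y/5-.4),z)@u).round(4)
S=(330,215-252/5);T=(100,155)
print("scene tip",f("scene",297,495,.016,S),"foot front top corners",f("scene",257,461,.0195,S),f("scene",343,478,.0195,S))
print("top tip",f("top",243,105,.016,T),"line ends",f("top",208,117,.061,T),f("top",200,178,.061,T),"foot right",f("top",273,125,.0195,T),f("top",267,202,.0195,T))
print("scene line",f("scene",327,319,.061,S),f("scene",318,371,.061,S))
```

```text
scene tip 0.2311 foot front top corners 0.2164 0.2448
top tip 0.2277 line ends 0.2282 0.2291 foot right 0.2132 0.2128
scene line 0.2302 0.23
```

All the checks agree to within about ±1 mm, the arm is clear and the round knob was never touched, so I'll hand it in.

```bash
python3 -c "
from station import *
print(hand_in())"
```

```text
the job is handed in; nothing more can be done
None
```

I slid the block-grip stop level with its brass pointer tip (within about 1 mm by both cameras), released it, left the round-knob stop untouched, and handed the job in at about 9.5 s; no verdict was returned.

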